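# Centre-punch the bracket blank at the tool stall

## Robot

A 6-joint arm with a two-finger parallel gripper is mounted at the origin on the work surface. World frame = base frame: x ahead of the robot, y to its left, z up, the work surface at z = 0. Lengths are in m, angles in rad, forces in N, time in s.
With the tool pointing down it reaches from about 0.275 to 0.975 m from the base axis. Payload 8.4 kg.
Tool frame: the origin (TCP) lies midway between the tips of the shut fingers; the grasp point (between the pads) lies 19 mm behind it (env.grip_depth is the distance from the TCP to the grasp point, in m); x points along the fingers, y is the direction in which the jaws open and shut, and the axes are right-handed (so a half turn about x gives the same grasp; the last joint's range is limited). The gripper opens to 92 mm and grips with 3 to 60 N. Pads are 20 mm wide; open, the fingers measure 128 mm over their backs; the gripper's body (75 mm by 189 mm) begins 69 mm behind the grasp point.
Start: joints at [1.275, 0.353, 1.633, -0, 1.155, -0.002], TCP at [0.181, 0.598, 0.182] pointing down, gripper open.
Joint ranges: [-2.63, 2.63], [-0.92, 2.1], [0.06, 2.66], [-1.3, 4.44], [0, 2.69], [-3.02, 3.02]. Speed limits (rad/s): [2.22, 2.22, 2.79, 3.14, 3.14, 3.14].

## Interface

Orientations are given as a rotation vector (axis times angle).
In Python, from bench import env, capture, hand_in gives the robot as it stands. The module is installed in compiled form; this text tells all that it offers.
- The arm moves only by the shell command python3 -m pendant 'ROWS' [FORCE]. ROWS is text: rows parted by semicolons, each of 7 numbers parted by spaces: the finger opening in mm, from 0 to 91.9, then the shift along the tool's x, y, z in mm, then the turn, a rotation vector about the tool's x, y, z in degrees. In form: claw dx dy dz wx wy wz; .... A call has 1 to 5 rows; each row shifts and turns the pose as measured when the row begins, along the tool's axes as they then stand; what a row does not reach is not made up. A row lasts 1/12 s, in which the tool goes at most 41.7 mm and 7.16 degrees, less where a joint would pass 70% of its speed; a pose out of reach is approached as far as the arm can. A call with a gripper value outside its range is refused whole. The fingers move at their own pace and stop on an object; FORCE is the grip in N (left out, the last holds). Time passes only in rows, so rows that do not move let the fingers close. It gives the time, the measured TCP pose, the force and the opening at its end, in the units of the state.
- env.observe(): the state, without advancing time (a new reading comes with each control period).
- capture(name): name is "side" or "top" or "wrist"; returns a dict with "image" (400x640x3 uint8, red, green, blue), "z_map" (400x640 float32, m along the optical axis (not along the pixel's ray), 0 where there is no reading), "fx", "fy", "cx", "cy" (pixels), "dist_coeffs" ([k1, k2, p1, p2, k3] as OpenCV has them; the pictures are not rectified), "T" (4x4, takes a point from camera to world coordinates). Camera axes: x right, y down, z forward; pixel columns grow to the right and rows downward; lengths in m; the calibration is good to about 2 mm. A picture is of the moment at which its call begins.
- hand_in(): hands the job in, once; it reports no verdict.
The state is a dict: "time": time; "q": joint angles; "qvel": joint speeds; "joint_torque": joint torques, N m; "ee_pos": TCP position; "orientation": TCP orientation; "contact_force": force on the tool from outside, world axes, zero at the start; "wrist_torque": the same for the moment, N m; "grip_width": finger opening in m.
Only numpy, scipy, OpenCV 4.12 (cv2) and the standard library are available. Lean on these libraries where they do the work, as an engineer would, in place of code of your own. Each camera call takes 0.05 s, during which the arm holds its last target. There are 200 camera calls.

## Task

Take the spring-loaded centre punch out of the wooden rack, set its point on the chalk cross of the clamped bracket blank and press it straight down until its hidden spring snaps. Mark the blank nowhere else. Then stand the punch, point down, in the small square tin, let go, and leave it there.

Things in the scene. Friction and masses are not known exactly. Their poses are not given: they have to be found in the camera images.
- punch_grip (a point): Centre punch: stoutest of 3 tools upright in a wooden rack 60 mm high (others: flat bar chisel, slim round drift). Ribbed round sleeve, 24 mm diameter, dark top, thin nose; 106 mm, 0.24 kg. Point on its axis mid-sleeve, to grip: 78 mm above the nose's point, 38 above the shoulder that rests on the rack, 28 below the top. z up the tool. Tools 90 mm apart along its x, tops at most 130 mm high.
- punch_nose (a joint): Distance the nose is pushed up into the sleeve, m: 0 = out, 0.016 = stop. The push needed rises from 1 N to about 11 N at 5 mm, then the spring lets go and it falls to about 5 N at 13 mm. Past 10 mm it has snapped; lowering the sleeve about 15 mm after the point touches does it (a stop at the first 10 N comes too early). The nose comes out again by itself.
- mark (a point): Centre of the chalk cross (in a 32 mm chalk circle) on the top face, 58 mm above the table, of a fixed flat steel blank 150 x 50 x 8 mm, clamped on a steel block 170 x 90 x 50 mm. x along the blank, away from the clamp strap, which is 103 mm from the cross and rises 18 mm above the blank; a drilled 14 mm hole lies between them. z up.
- tin_floor (a point): Centre of the inner floor (3 mm above the table) of a fixed, empty, open-topped square sheet-metal tin: 66 x 66 mm outside, inside 60 x 60 mm, rim 72 mm above this point. z up, x and y along its walls. The punch, released point down with its point about 20 mm above this floor, stays in it, leaning on the rim.
There are look-alikes about, which are no part of the job. Of the things that look like the part that bears tin_floor, the smaller one is meant.

How it is judged:
By the outcome, as a careful person would: the job done as asked, in the order asked, and still so for the second after the job is handed in, with the robot touching nothing.
It also fails if it takes over 61 s, if anything falls off the work surface, if the arm or the gripper's body presses on something with over 40 N, if the wrist force passes 120 N, or if a joint passes its speed limit or range.

## Working session

There is one attempt and no reset: what is moved stays moved. The work goes in short steps, Python scripts to look and compute and a shell command to move; the robot and the scene stay as the last step left them, time stands still between calls to the robot, and variables do not carry over. Pictures are saved under pics/ and viewed, about 8 in all and at most 12, crops included, and the job is handed in when it is done.

```bash
mkdir -p pics
cat > h.py <<'E'
import numpy as np, cv2
from bench import env, capture
from scipy.spatial.transform import Rotation as R
def ray(c,u,v):
    K=np.array([[c['fx'],0,c['cx']],[0,c['fy'],c['cy']],[0,0,1.]])
    p=cv2.undistortPoints(np.array([[[u,v]]],float),K,np.array(c['dist_coeffs'],float))[0,0]
    return np.array([p[0],p[1],1.])
def plane(c,u,v,z):
    d=c['T'][:3,:3]@ray(c,u,v); o=c['T'][:3,3]
    return o+d*(z-o[2])/d[2]
def pt(c,u,v):
    return (c['T']@np.append(ray(c,u,v)*c['z_map'][int(v),int(u)],1))[:3]
def save(c,n,crop=None,s=1):
    im=c['image'][:,:,::-1]
    if crop: a,b,w,h=crop; im=im[b:b+h,a:a+w]
    cv2.imwrite('pics/'+n,cv2.resize(im,None,fx=s,fy=s,interpolation=cv2.INTER_CUBIC))
def tool():
    s=env.observe(); return np.array(s['ee_pos']),R.from_rotvec(s['orientation']),s
E
python3 - <<'E'
from h import *
import pickle
for n in ['top','side']:
    c=capture(n); save(c,n+'.png'); pickle.dump(c,open(n+'.pkl','wb')); print(n,c['T'].round(3).tolist())
p,r,s=tool(); print(s['time'],p,r.as_matrix().round(3).tolist(),s['grip_width'])
E
```

```text
top [[0.027, -0.993, 0.112, 0.388], [-0.999, -0.024, 0.029, -0.042], [-0.026, -0.113, -0.993, 1.037], [0.0, 0.0, 0.0, 1.0]]
side [[-0.972, -0.185, 0.147, 0.359], [-0.236, 0.745, -0.624, 0.52], [0.005, -0.641, -0.767, 0.784], [0.0, 0.0, 0.0, 1.0]]
0.1 [0.18085848 0.59775177 0.1813421 ] [[-0.0, 0.29, 0.957], [-0.001, 0.957, -0.29], [-1.0, -0.001, 0.0]] 0.09162318608694961
```

View pics/top.png

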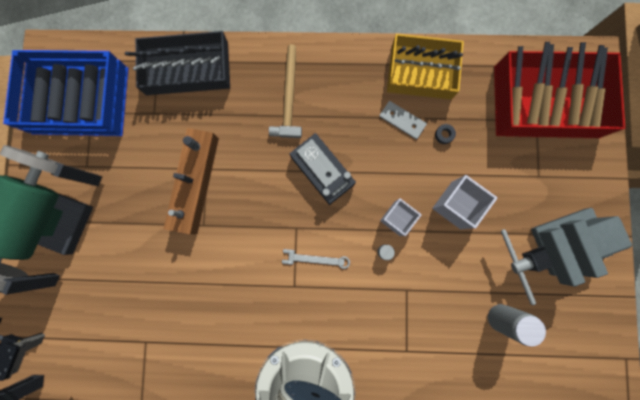

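View pics/side.png

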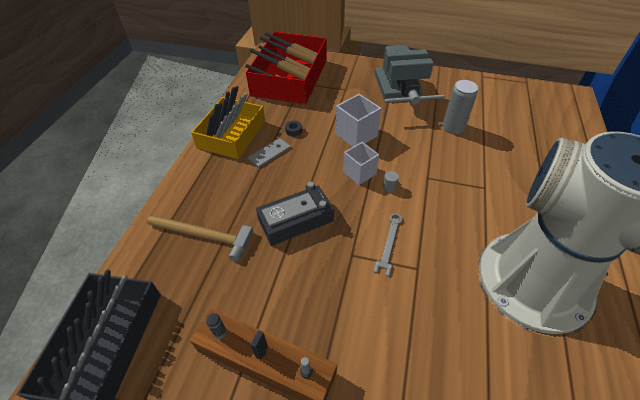

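The top view shows the rack with tools at (192,143), (182,177) and (176,212), the cross near (312,153), the small tin at (402,217) and the big tin at (466,203). The side view has the tools at (215,325), (260,345) and (306,366).

Candidates for the punch are the stout round dark-topped tool at side (215,325), the flat chisel (260,345) and the slim drift (306,366). I choose the first and will check it in a crop.

Run:
```python
from h import *
import pickle
c=pickle.load(open('side.pkl','rb')); t=pickle.load(open('top.pkl','rb'))
a=c['image'][295:400,180:345,::-1]; b=t['image'][120:245,150:230,::-1]; m=t['image'][125:240,280:430,::-1]; 
f=lambda x,s:cv2.resize(x,None,fx=s,fy=s,interpolation=cv2.INTER_CUBIC)
L=[f(a,2.4),f(b,2.4),]
out=np.zeros((600,800,3),np.uint8)
A=f(a,2.8);out[:A.shape[0],:A.shape[1]]=A
B=f(b,2.8);out[:B.shape[0],480:480+B.shape[1]]=B
C=f(m,2);out[365:365+C.shape[0],:C.shape[1]]=C
cv2.imwrite('pics/crop1.png',out)
for n,u,v in [('t1',192,143),('t2',182,177),('t3',176,212)]: print(n,plane(t,u,v,.128).round(4),pt(t,u,v).round(4))
for n,u,v in [('s1',214,320),('s2',260,338),('s3',306,360)]: print(n,plane(c,u,v,.128).round(4),pt(c,u,v).round(4))
print('mark',plane(t,312,153,.058).round(4),plane(c,277,213,.058).round(4))
print('strap',plane(t,340,187,.07).round(4),plane(c,315,192,.07))
print('tin',plane(t,402,217,.075).round(4))
```

```text
t1 [0.6108 0.2862 0.128 ] [0.6138 0.2907 0.1156]
t2 [0.5267 0.3052 0.128 ] [0.5266 0.3052 0.128 ]
t3 [0.442  0.3141 0.128 ] [0.4436 0.3246 0.101 ]
s1 [0.6139 0.3022 0.128 ] [0.6145 0.3017 0.1266]
s2 [0.5248 0.3128 0.128 ] [0.5256 0.3118 0.1249]
s3 [0.4391 0.3291 0.128 ] [0.44   0.3268 0.1201]
mark [ 0.6078 -0.0036  0.058 ] [ 6.062e-01 -2.000e-04  5.800e-02]
strap [ 0.5192 -0.0772  0.07  ] [ 0.53281373 -0.07560007  0.07      ]
tin [ 0.4471 -0.2321  0.075 ]
```

View pics/crop1.png

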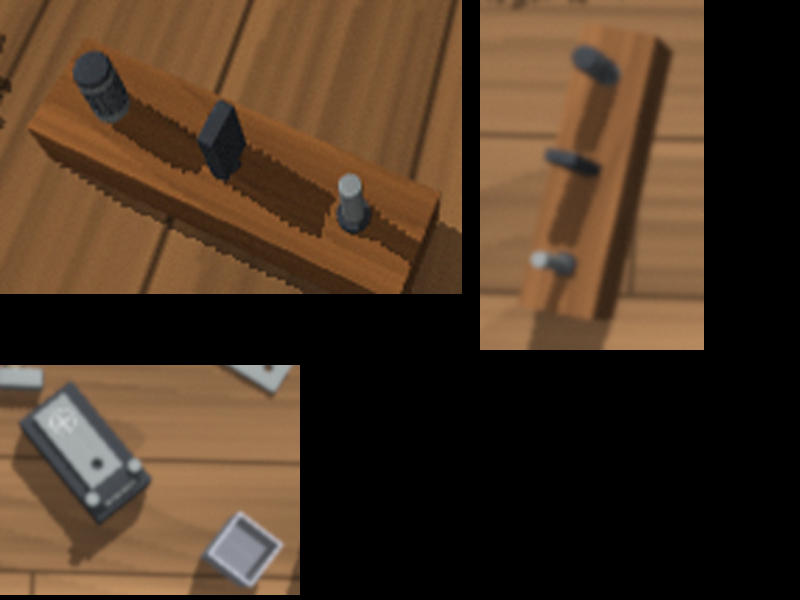

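The crop confirms it: the stout ribbed tool with a dark top is at side (214,319), the flat bar at (260,345) and the slim light drift at (306,362). The chalk cross is at top (312,153), and the small tin at (402,217). I'll go above the punch.

```bash
python3 -m pendant '70 0 -12.5 38.5 -2 0 0;70 0 -12.5 38.5 -2 0 0;70 0 -12.5 38.5 -2 0 0;70 0 -12.5 38.5 -2 0 0;70 0 -12.5 38.5 0 0 0' 20
python3 -m pendant '70 0 -12.5 38.5 0 0 0;70 0 -12.5 38.5 0 0 0;70 0 -12.5 38.5 0 0 0;70 0 -12.5 38.5 0 0 0;70 0 -12.5 38.5 0 0 0'
python3 -m pendant '70 0 -10 30 0 0 0;70 0 0 0 0 0 0'
cat > fix.py <<'E'
import sys
from h import *
# desired TCP -> shift in tool axes (mm), yaw of jaws, tilt
p,r,s=tool()
def rep(tgt,jaw=None):
    m=r.as_matrix(); print('t',s['time'],'p',p.round(4),'w',round(s['grip_width'],4),'F',np.round(s['contact_force'],1))
    print('shift mm',(m.T@(np.array(tgt)-p)*1e3).round(1))
    y=m[:,1]; a=np.degrees(np.arctan2(y[1],y[0])); print('jaw yaw',a.round(1),'toolx',m[:,0].round(4))
    print('level turn deg',(np.degrees(np.cross(m[:,0],[0,0,-1]))@m).round(2))
if __name__=='__main__': rep([float(x) for x in sys.argv[1:4]])
E
python3 fix.py .613 .297 .2
python3 - <<'E'
from h import *
import pickle
c=capture('wrist'); save(c,'w1.png'); pickle.dump(c,open('w1.pkl','wb')); print(c['T'].round(3))
E
```

```text
time: 0.52
ee_pos: [0.3526, 0.4944, 0.1791]
orientation: [0.105, 1.572, -0.109]
contact_force: [-0.0, 0.9, -0.4]
grip_width: 0.0701
time: 0.93
ee_pos: [0.5393, 0.4008, 0.1771]
orientation: [0.103, 1.574, -0.109]
contact_force: [-0.2, 0.4, 0.5]
grip_width: 0.07
time: 1.1
ee_pos: [0.5748, 0.3816, 0.1759]
orientation: [0.105, 1.572, -0.114]
contact_force: [-1.0, 0.4, 0.7]
grip_width: 0.07
t 1.1 p [0.5748 0.3816 0.1759] w 0.07 F [-1.   0.4  0.7]
shift mm [-23.8 -78.6  49.5]
jaw yaw 82.0 toolx [-0.0045 -0.0052 -1.    ]
level turn deg [-0.   -0.21  0.33]
[[ 0.139  0.953  0.269  0.5  ]
 [ 0.99  -0.132 -0.044  0.395]
 [-0.006  0.273 -0.962  0.379]
 [ 0.     0.     0.     1.   ]]
```

View pics/w1.png

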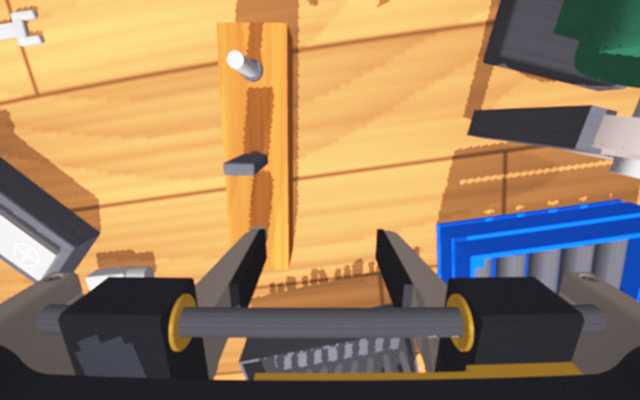

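The wrist view shows the drift at (240,62) and the chisel at (245,163). The punch is hidden by the left finger, so I shift on to bring it into view.

```bash
python3 -m pendant '70 -5 -22 38 0 0 0;70 -5 -22 38 0 0 0;70 -5 -22 38 0 0 0;70 0 0 0 0 0 0'
python3 fix.py .613 .302 .19
python3 - <<'E'
from h import *
import pickle
c=capture('wrist'); save(c,'w2.png'); pickle.dump(c,open('w2.pkl','wb'));print(c['T'][:3,3])
E
```

```text
time: 1.48
ee_pos: [0.669, 0.3063, 0.1878]
orientation: [0.101, 1.58, -0.111]
contact_force: [-1.1, 0.1, -0.5]
grip_width: 0.0701
t 1.4833 p [0.669  0.3063 0.1878] w 0.0701 F [-1.1  0.1 -0.5]
shift mm [ -1.5 -11.8 -54.9]
jaw yaw 82.3 toolx [-0.0117 -0.0058 -0.9999]
level turn deg [ 0.   -0.62  0.42]
[0.59553824 0.31941082 0.39138665]
```

View pics/w2.png

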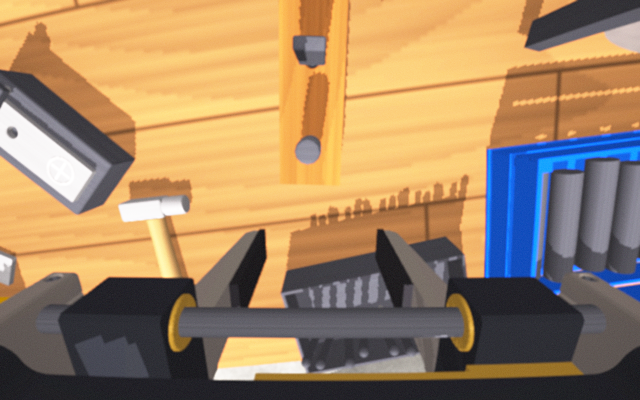

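The punch top is at (307,149), well centred in view, and the chalk cross is also visible at (61,170).

```bash
python3 - <<'E'
from h import *
import pickle,subprocess
c=pickle.load(open('w2.pkl','rb'))
print('punch',plane(c,307,149,.126).round(4),[pt(c,u,149).round(4) for u in (303,307,311)])
print('mark',plane(c,61,170,.058).round(4),pt(c,61,170).round(4))
w=pickle.load(open('w1.pkl','rb')); print('mark w1',plane(w,26,254,.058).round(4))
im=c['image'].astype(int);z=c['z_map']
# punch top pixels by height
vs,us=np.mgrid[120:175,285:335]; P=np.array([pt(c,u,v) for v,u in zip(vs.ravel(),us.ravel())])
k=abs(P[:,2]-.126)<.006; Q=P[k]; print(k.sum(),Q.mean(0).round(4),Q.min(0).round(4),Q.max(0).round(4))
E
python3 fix.py .613 .302 .19
```

```text
punch [0.619  0.3017 0.126 ] [array([0.6184, 0.2981, 0.1265]), array([0.6189, 0.3017, 0.1269]), array([0.6194, 0.3053, 0.1263])]
mark [6.083e-01 2.000e-04 5.800e-02] [0.6083 0.0013 0.0591]
mark w1 [ 0.6094 -0.0021  0.058 ]
521 [0.6207 0.3013 0.1256] [0.6094 0.2894 0.1205] [0.6328 0.3125 0.1281]
t 1.5333 p [0.6662 0.3084 0.1872] w 0.0701 F [ 0.2 -0.3  0. ]
shift mm [ -2.  -13.5 -51.9]
jaw yaw 82.3 toolx [-0.0143 -0.0049 -0.9999]
level turn deg [ 0.   -0.78  0.39]
```

```bash
python3 -m pendant '60 0 -7 -25 0 -0.8 0.4;60 0 -6 -22 0 0 0;60 0 0 0 0 0 0'
python3 fix.py .619 .301 .079
```

```text
time: 1.78
ee_pos: [0.6128, 0.3037, 0.1847]
orientation: [0.107, 1.572, -0.106]
contact_force: [1.4, 0.4, 0.8]
grip_width: 0.0602
t 1.7833 p [0.6128 0.3037 0.1847] w 0.0602 F [1.4 0.4 0.8]
shift mm [105.6  -1.8   6.9]
jaw yaw 82.2 toolx [-3.9e-03  4.0e-04 -1.0e+00]
level turn deg [ 0.   -0.22  0.01]
```

```bash
python3 -m pendant '60 20 -2 6 0 -0.2 0;60 25 0 0 0 0 0;60 25 0 0 0 0 0;60 0 0 0 0 0 0'
python3 fix.py .619 .301 .079
```

```text
time: 2.12
ee_pos: [0.6138, 0.3073, 0.1151]
orientation: [0.104, 1.567, -0.099]
contact_force: [-0.9, -0.5, -0.7]
grip_width: 0.0602
t 2.1167 p [0.6138 0.3073 0.1151] w 0.0602 F [-0.9 -0.5 -0.7]
shift mm [36.1 -5.7  5.9]
jaw yaw 82.6 toolx [ 0.0018  0.003  -1.    ]
level turn deg [ 0.    0.08 -0.18]
```

```bash
python3 -m pendant '60 12 -6 6 0 0 0;60 12 0 0 0 0 0;60 10 0 0 0 0 0;60 0 0 0 0 0 0'
python3 fix.py .619 .301 .079
```

```text
time: 2.45
ee_pos: [0.6188, 0.3034, 0.0803]
orientation: [0.102, 1.566, -0.096]
contact_force: [-0.2, -0.4, -0.2]
grip_width: 0.06
t 2.45 p [0.6188 0.3034 0.0803] w 0.06 F [-0.2 -0.4 -0.2]
shift mm [ 1.3 -2.4  0.5]
jaw yaw 82.8 toolx [ 0.0025  0.004  -1.    ]
level turn deg [ 0.    0.12 -0.25]
```

```bash
python3 -m pendant '40 1 -2.5 0 0 0.1 -0.2;28 0 0 0 0 0 0;20 0 0 0 0 0 0;20 0 0 0 0 0 0' 30
python3 fix.py .619 .301 .079
python3 -m pendant '20 0 0 0 0 0 0;20 0 0 0 0 0 0;20 0 0 0 0 0 0' 58
python3 fix.py .619 .301 .079
python3 - <<'E'
from h import *
c=capture('side'); save(c,'s2.png',(150,230,250,170),3)
E
```

```text
time: 2.78
ee_pos: [0.6196, 0.3011, 0.0805]
orientation: [0.101, 1.567, -0.099]
contact_force: [-0.6, 0.4, -0.2]
grip_width: 0.0357
t 2.7833 p [0.6196 0.3011 0.0805] w 0.0357 F [-0.6  0.4 -0.2]
shift mm [ 1.5 -0.1 -0.6]
jaw yaw 82.7 toolx [ 0.0016  0.0012 -1.    ]
level turn deg [-0.    0.08 -0.08]
time: 3.03
ee_pos: [0.6202, 0.3012, 0.0817]
orientation: [0.101, 1.565, -0.098]
contact_force: [-0.1, 0.6, -2.3]
grip_width: 0.0223
t 3.0333 p [0.6202 0.3012 0.0817] w 0.0223 F [-0.1  0.6 -2.3]
shift mm [ 2.7 -0.4 -1.2]
jaw yaw 82.7 toolx [ 0.0032  0.0019 -1.    ]
level turn deg [-0.    0.16 -0.13]
```

View pics/s2.png

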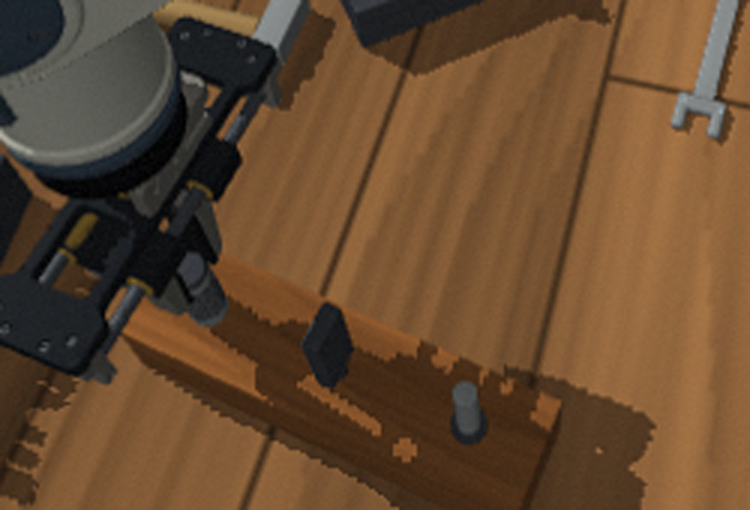

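The side crop shows the punch between the fingers at crop (205,290), with the chisel and drift untouched. I lift it straight up.

```bash
python3 -m pendant '15 0 0 0 0 0 0;15 -8 0 0 0 0.1 -0.1;15 -12 0 0 0 0 0;15 -15 0 0 0 0 0;15 -15 0 0 0 0 0'
python3 fix.py .619 .301 .18
python3 -m pendant '15 -20 0 0 0 0 0;15 -20 0 0 0 0 0;15 -15 0 0 0 0 0;15 0 0 0 0 0 0'
python3 fix.py .619 .301 .18
```

```text
time: 3.5
ee_pos: [0.6173, 0.2998, 0.1311]
orientation: [0.097, 1.574, -0.103]
contact_force: [0.0, 0.4, -2.4]
grip_width: 0.0225
t 3.5 p [0.6173 0.2998 0.1311] w 0.0225 F [ 0.   0.4 -2.4]
shift mm [-49.    1.2   1.3]
jaw yaw 82.7 toolx [-0.0062 -0.0032 -1.    ]
level turn deg [ 0.   -0.33  0.23]
time: 3.83
ee_pos: [0.6191, 0.3009, 0.1961]
orientation: [0.099, 1.569, -0.1]
contact_force: [0.9, 0.1, -2.2]
grip_width: 0.0224
t 3.8333 p [0.6191 0.3009 0.1961] w 0.0224 F [ 0.9  0.1 -2.2]
shift mm [16.1  0.1 -0.1]
jaw yaw 82.7 toolx [-8.e-04 -5.e-04 -1.e+00]
level turn deg [ 0.   -0.04  0.04]
```

```bash
python3 -m pendant '15 0 -36 3.3 0 0 0;15 0 -38 3.3 0 0 0;15 0 -38 3.3 0 0 0;15 0 -38 3.3 0 0 0;15 0 -38 3.3 0 0 0'
python3 -m pendant '15 0 -38 3.3 0 0 0;15 0 -38 3.3 0 0 0;15 0 -25 2 0 0 0;15 0 0 0 0 0 0'
python3 fix.py .608 -.001 .17
```

```text
time: 4.25
ee_pos: [0.6122, 0.1149, 0.1978]
orientation: [0.096, 1.565, -0.088]
contact_force: [0.9, -0.4, -1.5]
grip_width: 0.0224
time: 4.58
ee_pos: [0.6062, 0.0024, 0.197]
orientation: [0.096, 1.565, -0.093]
contact_force: [-1.2, -0.2, -2.2]
grip_width: 0.0227
t 4.5833 p [0.6062 0.0024 0.197 ] w 0.0227 F [-1.2 -0.2 -2.2]
shift mm [27.  -3.3  2.1]
jaw yaw 83.1 toolx [ 0.0038  0.0018 -1.    ]
level turn deg [-0.    0.2  -0.13]
```

```bash
python3 -m pendant '15 20 -3 2 0 0.2 -0.1;15 17 0 0 0 0 0;15 12 0 0 0 0 0;15 0 0 0 0 0 0;15 0 0 0 0 0 0'
python3 fix.py .608 -.001 .141
python3 - <<'E'
from h import *
import pickle
a=capture('side');b=capture('wrist'); pickle.dump((a,b),open('m.pkl','wb'))
f=lambda x,s:cv2.resize(x[:,:,::-1],None,fx=s,fy=s,interpolation=cv2.INTER_CUBIC)
out=np.vstack([f(a['image'][150:250,200:360],5)[:300],f(b['image'][150:400,120:520],2)[:300]]) if 0 else None
A=f(a['image'][165:245,215:355],4);B=f(b['image'][190:400,220:420],1.3)
o=np.zeros((600,800,3),np.uint8);o[:320,:560]=A;o[325:325+B.shape[0],:B.shape[1]]=B
t=capture('top');C=f(t['image'][110:210,280:370],3);o[300:600,530:800]=C
cv2.imwrite('pics/m.png',o)
E
python3 fix.py .608 -.001 .141
```

```text
time: 5.0
ee_pos: [0.608, -0.0018, 0.147]
orientation: [0.099, 1.567, -0.097]
contact_force: [0.2, -0.4, -2.3]
grip_width: 0.0226
t 5.0 p [ 0.608  -0.0018  0.147 ] w 0.0226 F [ 0.2 -0.4 -2.3]
shift mm [ 6.   0.8 -0.1]
jaw yaw 82.9 toolx [ 0.0015  0.0012 -1.    ]
level turn deg [ 0.    0.08 -0.08]
t 5.15 p [ 0.6086 -0.0019  0.1478] w 0.0228 F [-0.8 -0.3 -2.3]
shift mm [ 6.8  0.8 -0.7]
jaw yaw 82.9 toolx [ 0.003   0.0011 -1.    ]
level turn deg [-0.    0.16 -0.08]
```

View pics/m.png

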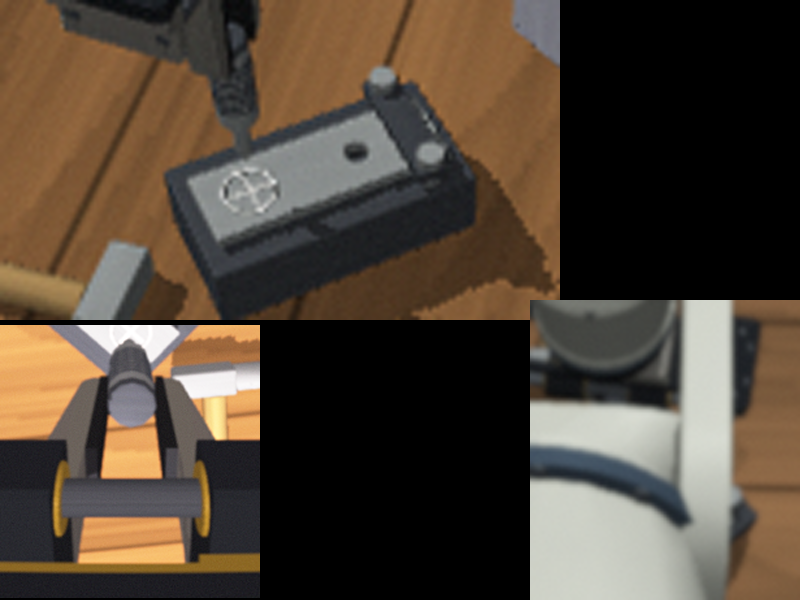

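Side crop: the nose point is at about (245,152), full image (276.3,203), above the cross at (249,191), full (277.3,212.8). The blank is unmarked. I compute the relative offset.

Run:
```python
from h import *
import pickle
a,b=pickle.load(open('m.pkl','rb'))
print('cross side',plane(a,277.25,212.75,.058).round(4))
for z in (.083,.0861,.089): print('tip',z,plane(a,276.3,202.9,z).round(4))
print('tip depth',[pt(a,276+i,v).round(4) for i in(0,) for v in (198,200,202)])
# sleeve axis: top centre in wrist view, cross in wrist view
for u,v in [(220+131/1.3,190+82/1.3)]: print('top disc',plane(b,u,v,.192).round(4),pt(b,u,v).round(4))
print('cross wrist',plane(b,220+130/1.3,190+9/1.3,.058).round(4))
# sleeve centre per row in side depth
R_=[]
im=a['image'].astype(int)
for v in range(176,204,2):
    P=np.array([pt(a,u,v) for u in range(262,292)]); k=(abs(P[:,0]-.608)<.03)&(abs(P[:,1])<.03)&(P[:,2]>.07)
    if k.sum(): print(v,k.sum(),P[k].mean(0).round(4), P[k][:,0].min().round(4),P[k][:,0].max().round(4))
p,r,s=tool();print(p)
```

```text
cross side [ 0.6059 -0.0011  0.058 ]
tip 0.083 [ 0.6088 -0.0104  0.083 ]
tip 0.0861 [ 0.6077 -0.008   0.0861]
tip 0.089 [ 0.6066 -0.0058  0.089 ]
tip depth [array([6.026e-01, 5.000e-04, 1.151e-01]), array([ 0.6035, -0.    ,  0.1072]), array([6.042e-01, 3.000e-04, 1.002e-01])]
top disc [ 6.097e-01 -3.000e-04  1.920e-01] [ 6.097e-01 -3.000e-04  1.921e-01]
cross wrist [ 0.6121 -0.0013  0.058 ]
176 14 [0.6032 0.0168 0.2039] 0.5951 0.6151
178 16 [0.6028 0.0161 0.1972] 0.5949 0.6161
180 16 [0.6035 0.0162 0.1911] 0.5947 0.617
182 15 [0.6033 0.0159 0.1847] 0.596 0.6169
184 12 [0.6002 0.0118 0.1749] 0.5945 0.6082
186 11 [0.6024 0.0065 0.1622] 0.5953 0.613
188 10 [0.6032 0.0065 0.1555] 0.5947 0.615
190 12 [0.6032 0.0056 0.1479] 0.595 0.6174
192 11 [0.6023 0.0064 0.1424] 0.5954 0.6137
194 11 [0.6035 0.0056 0.1345] 0.5954 0.6167
196 8 [0.6048 0.007  0.1289] 0.5965 0.6139
198 5 [6.050e-01 5.000e-04 1.144e-01] 0.6016 0.6099
200 4 [6.047e-01 1.000e-04 1.070e-01] 0.6018 0.6079
202 4 [ 0.6055 -0.      0.0994] 0.6029 0.609
[ 0.60856579 -0.00186031  0.14783428]
```

The offset is within 1–2 mm. I lower to about 5 mm above the blank and look once more.

```bash
python3 -m pendant '15 8 0 0 0 0.15 -0.08;15 8 0 0 0 0 0;15 5 0 0 0 0 0;15 0 0 0 0 0 0;15 0 0 0 0 0 0'
python3 - <<'E'
from h import *
import pickle
a=capture('side'); pickle.dump(a,open('m2.pkl','wb')); save(a,'m2.png',(250,175,60,50),12)
E
python3 fix.py .609 -.0015 .125
```

```text
time: 5.57
ee_pos: [0.6101, -0.0008, 0.1268]
orientation: [0.097, 1.565, -0.096]
contact_force: [-0.6, 0.1, -2.4]
grip_width: 0.0226
t 5.6167 p [ 0.61   -0.0008  0.1268] w 0.0225 F [-0.7 -0.2 -2.3]
shift mm [ 1.8 -0.8 -0.9]
jaw yaw 83.0 toolx [ 0.0034  0.     -1.    ]
level turn deg [ 0.    0.19 -0.02]
```

View pics/m2.png

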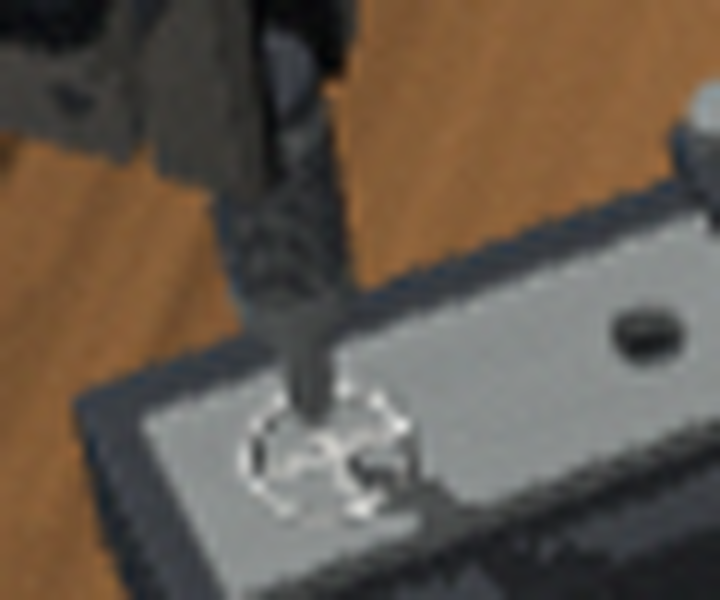

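The point is at crop (313,418), just above and slightly left of the cross centre at (328,450).

Run:
```python
from h import *
import pickle
a=pickle.load(open('m2.pkl','rb'))
f=lambda u,v,z:plane(a,250+u/12-.46,175+v/12-.46,z).round(4)
c=f(328,450,.058);print('cross',c)
for v in (418,426):
  for z in (.063,.065,.067): print('tip',v,z,f(313,v,z), ((f(313,v,z)-c)*1e3).round(1))
for u,v in((320,450),(336,450),(328,442),(328,458)):print(f(u,v,.058))
```

```text
cross [ 0.6074 -0.0029  0.058 ]
tip 418 0.063 [ 0.6111 -0.0062  0.063 ] [ 3.7 -3.3  5. ]
tip 418 0.065 [ 0.6104 -0.0048  0.065 ] [ 3.  -1.9  7. ]
tip 418 0.067 [ 0.6097 -0.0033  0.067 ] [ 2.3 -0.4  9. ]
tip 426 0.063 [ 0.6105 -0.0043  0.063 ] [ 3.1 -1.4  5. ]
tip 426 0.065 [ 0.6098 -0.0028  0.065 ] [2.4 0.1 7. ]
tip 426 0.067 [ 0.6091 -0.0014  0.067 ] [1.7 1.5 9. ]
[ 0.6089 -0.0025  0.058 ]
[ 0.6059 -0.0033  0.058 ]
[ 0.608  -0.0048  0.058 ]
[ 0.6068 -0.001   0.058 ]
```

```bash
python3 -m pendant '15 0 0 -2 0 0.2 0;15 0 0 0 0 0 0;15 0 0 0 0 0 0'
python3 fix.py .608 -.001 .123
```

```text
time: 5.87
ee_pos: [0.608, -0.0006, 0.1271]
orientation: [0.097, 1.569, -0.096]
contact_force: [0.3, -1.0, -2.4]
grip_width: 0.0224
t 5.8667 p [ 6.080e-01 -6.000e-04  1.271e-01] w 0.0224 F [ 0.3 -1.  -2.4]
shift mm [ 4.1 -0.4  0. ]
jaw yaw 82.9 toolx [-2.e-04  5.e-04 -1.e+00]
level turn deg [-0.   -0.01 -0.03]
```

Well placed and level. I press in small steps.

```bash
python3 -m pendant '15 3 -0.4 0 0 0 0;15 3 0 0 0 0 0;15 2 0 0 0 0 0' 60
python3 fix.py .608 -.001 .1047
python3 -m pendant '15 3 0 0 0 0 0;15 3 0 0 0 0 0'
python3 fix.py .608 -.001 .1047
```

```text
time: 6.12
ee_pos: [0.6087, -0.0011, 0.1195]
orientation: [0.097, 1.567, -0.096]
contact_force: [0.6, -0.2, -2.9]
grip_width: 0.0221
t 6.1167 p [ 0.6087 -0.0011  0.1195] w 0.0221 F [ 0.6 -0.2 -2.9]
shift mm [14.8  0.  -0.7]
jaw yaw 82.9 toolx [ 1.7e-03  5.0e-04 -1.0e+00]
level turn deg [ 0.    0.09 -0.04]
time: 6.28
ee_pos: [0.61, -0.0013, 0.1143]
orientation: [0.097, 1.564, -0.096]
contact_force: [-0.6, -0.4, 7.6]
grip_width: 0.0224
t 6.2833 p [ 0.61   -0.0013  0.1143] w 0.0224 F [-0.6 -0.4  7.6]
shift mm [ 9.6  0.  -2.1]
jaw yaw 82.9 toolx [ 4.5e-03  2.0e-04 -1.0e+00]
level turn deg [ 0.    0.25 -0.05]
```

```bash
python3 -m pendant '15 3 0 -1 0 0.25 0;15 3 0 -1 0 0 0'
python3 fix.py .608 -.001 .1045
python3 -m pendant '15 3 0 -0.5 0 0 0;15 2 0 0 0 0 0'
python3 fix.py .608 -.001 .1045
```

```text
time: 6.45
ee_pos: [0.6104, -0.0013, 0.1102]
orientation: [0.097, 1.564, -0.096]
contact_force: [-0.3, -1.5, 6.8]
grip_width: 0.0222
t 6.45 p [ 0.6104 -0.0013  0.1102] w 0.0222 F [-0.3 -1.5  6.8]
shift mm [ 5.6  0.  -2.4]
jaw yaw 82.9 toolx [ 4.7e-03  3.0e-04 -1.0e+00]
level turn deg [-0.    0.27 -0.05]
time: 6.62
ee_pos: [0.6112, -0.0016, 0.1065]
orientation: [0.097, 1.561, -0.096]
contact_force: [-1.2, 0.1, 4.5]
grip_width: 0.0226
t 6.6167 p [ 0.6112 -0.0016  0.1065] w 0.0226 F [-1.2  0.1  4.5]
shift mm [ 1.9  0.2 -3.3]
jaw yaw 83.0 toolx [ 7.6e-03 -1.0e-04 -1.0e+00]
level turn deg [ 0.    0.44 -0.05]
```

```bash
python3 -m pendant '15 2.5 0 -1 0 0.4 0;15 1.5 0 0 0 0 0'
python3 fix.py .608 -.001 .1045
python3 -m pendant '15 -6 0 0 0 0 0;15 -10 0 0 0 0 0;15 -15 0 0 0 0 0;15 -20 0 0 0 0 0;15 -20 0 0 0 0 0'
python3 -m pendant '15 -25 0 0 0 0 0;15 -15 0 0 0 0 0;15 0 0 0 0 0 0'
python3 fix.py .447 -.232 .2
```

```text
time: 6.78
ee_pos: [0.6105, -0.0015, 0.1027]
orientation: [0.097, 1.568, -0.096]
contact_force: [-1.7, -0.2, 2.8]
grip_width: 0.0224
t 6.7833 p [ 0.6105 -0.0015  0.1027] w 0.0224 F [-1.7 -0.2  2.8]
shift mm [-1.8  0.2 -2.5]
jaw yaw 83.0 toolx [ 9.e-04  6.e-04 -1.e+00]
level turn deg [ 0.    0.04 -0.04]
time: 7.2
ee_pos: [0.6073, -0.0012, 0.1725]
orientation: [0.097, 1.577, -0.096]
contact_force: [0.9, -0.9, -2.3]
grip_width: 0.0226
time: 7.45
ee_pos: [0.6088, -0.0011, 0.2191]
orientation: [0.098, 1.573, -0.096]
contact_force: [0.1, -0.0, -1.7]
grip_width: 0.0223
t 7.45 p [ 0.6088 -0.0011  0.2191] w 0.0223 F [ 0.1 -0.  -1.7]
shift mm [  19.4 -249.  -132.1]
jaw yaw 82.9 toolx [-0.004   0.0015 -1.    ]
level turn deg [ 0.   -0.24 -0.06]
```

The force rose to 10 N at 5 mm, then fell to 7 N at 12 mm and 5 N at 16 mm, so the spring snapped. Now toward the small tin.

```bash
python3 -m pendant '15 0 -35 -11 0 -0.2 0;15 0 -35 -11 0 0 0;15 0 -35 -11 0 0 0;15 0 -35 -11 0 0 0;15 0 -35 -11 0 0 0'
python3 -m pendant '15 0 -35 -11 0 0 0;15 0 -25 -9 0 0 0;15 0 0 0 0 0 0;15 0 0 0 0 0 0'
python3 fix.py .447 -.232 .2
python3 - <<'E'
from h import *
import pickle
c=capture('wrist'); save(c,'w3.png'); pickle.dump(c,open('w3.pkl','wb'))
E
```

```text
time: 7.87
ee_pos: [0.5329, -0.1665, 0.2172]
orientation: [0.092, 1.567, -0.086]
contact_force: [-0.2, -0.3, -2.6]
grip_width: 0.0224
time: 8.2
ee_pos: [0.4993, -0.2314, 0.2137]
orientation: [0.096, 1.571, -0.09]
contact_force: [0.2, 0.8, -1.4]
grip_width: 0.0222
t 8.2 p [ 0.4993 -0.2314  0.2137] w 0.0222 F [ 0.2  0.8 -1.4]
shift mm [ 13.8  -6.9 -51.8]
jaw yaw 83.2 toolx [-0.0023  0.0038 -1.    ]
level turn deg [-0.   -0.16 -0.2 ]
```

View pics/w3.png

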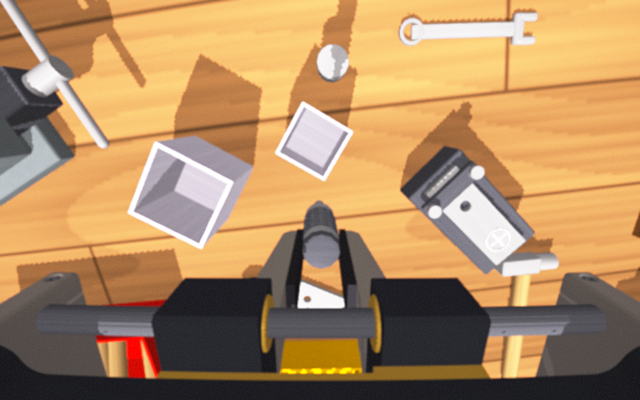

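The small tin's rim corners are at (304,102), (353,131), (326,180) and (276,151), with the big tin at left and the punch upright in the fingers at (320,240).

```bash
python3 - <<'E'
from h import *
import pickle
c=pickle.load(open('w3.pkl','rb'))
Q=np.array([plane(c,u,v,.075) for u,v in [(304,102),(353,131),(326,180),(276,151)]])
print(Q.round(4),Q.mean(0).round(4),np.linalg.norm(Q-np.roll(Q,1,0),axis=1).round(4))
print('punch top',pt(c,321,252).round(4))
E
python3 fix.py .447 -.232 .15
```

```text
[[ 0.4052 -0.2369  0.075 ]
 [ 0.4434 -0.1853  0.075 ]
 [ 0.4968 -0.2226  0.075 ]
 [ 0.4554 -0.2767  0.075 ]] [ 0.4502 -0.2304  0.075 ] [0.064  0.0642 0.0651 0.0681]
punch top [ 0.5011 -0.23    0.2578]
t 8.25 p [ 0.4993 -0.2311  0.2137] w 0.0226 F [-0.4 -0.6 -2.1]
shift mm [ 63.8  -7.3 -51.7]
jaw yaw 83.2 toolx [-0.0028  0.0035 -1.    ]
level turn deg [ 0.   -0.18 -0.18]
```

```bash
python3 -m pendant '15 10 -3 -25 0 -0.2 -0.2;15 15 -3 -22 0 0 0;15 15 0 0 0 0 0;15 0 0 0 0 0 0;15 0 0 0 0 0 0'
python3 fix.py .45 -.2305 .085
```

```text
time: 8.67
ee_pos: [0.4527, -0.227, 0.1715]
orientation: [0.09, 1.568, -0.088]
contact_force: [0.6, 0.6, -2.2]
grip_width: 0.0221
t 8.6667 p [ 0.4527 -0.227   0.1715] w 0.0221 F [ 0.6  0.6 -2.2]
shift mm [86.5 -3.9 -2.3]
jaw yaw 83.5 toolx [ 0.001   0.0012 -1.    ]
level turn deg [-0.    0.05 -0.07]
```

```bash
python3 -m pendant '15 12 -4 -2.3 0 0 0;15 18 0 0 0 0 0;15 18 0 0 0 0 0;15 0 0 0 0 0 0'
python3 fix.py .45 -.2305 .085
python3 -m pendant '15 12 0 0 0 0 0;15 10 0 0 0 0 0;15 6 0 0 0 0 0;15 0 0 0 0 0 0'
python3 fix.py .45 -.2305 .085
```

```text
time: 9.0
ee_pos: [0.4557, -0.2293, 0.1256]
orientation: [0.085, 1.562, -0.086]
contact_force: [-1.0, 0.8, -2.1]
grip_width: 0.0226
t 9.0 p [ 0.4557 -0.2293  0.1256] w 0.0226 F [-1.   0.8 -2.1]
shift mm [40.6 -1.9 -5.8]
jaw yaw 83.7 toolx [ 6.8e-03 -7.0e-04 -1.0e+00]
level turn deg [ 0.    0.39 -0.  ]
time: 9.33
ee_pos: [0.4604, -0.2288, 0.0998]
orientation: [0.082, 1.559, -0.084]
contact_force: [0.0, -0.6, -3.1]
grip_width: 0.0224
t 9.3333 p [ 0.4604 -0.2288  0.0998] w 0.0224 F [ 0.  -0.6 -3.1]
shift mm [ 14.7  -2.8 -10.3]
jaw yaw 83.9 toolx [ 0.0104 -0.002  -0.9999]
level turn deg [-0.    0.6   0.05]
```

```bash
python3 -m pendant '15 0 -3 -6 0 0.6 0;15 6 0 -5 0 0 0;15 7 0 -1 0 0.2 0;15 0 0 0 0 0 0;15 0 0 0 0 0 0'
python3 fix.py .45 -.2305 .085
```

```text
time: 9.75
ee_pos: [0.4484, -0.2313, 0.0878]
orientation: [0.082, 1.572, -0.085]
contact_force: [-0.7, -0.6, -2.0]
grip_width: 0.0225
t 9.75 p [ 0.4484 -0.2313  0.0878] w 0.0225 F [-0.7 -0.6 -2. ]
shift mm [2.8 0.9 1.5]
jaw yaw 83.9 toolx [-0.0025 -0.0016 -1.    ]
level turn deg [-0.   -0.13  0.11]
```

```bash
python3 -m pendant '15 2.5 0 1 0 -0.1 0;15 0 0 0 0 0 0;40 0 0 0 0 0 0;60 0 0 0 0 0 0;70 0 0 0 0 0 0'
python3 -m pendant '85 0 0 0 0 0 0;85 0 0 0 0 0 0;85 0 0 0 0 0 0;85 0 0 0 0 0 0;85 0 0 0 0 0 0'
python3 fix.py .45 -.2305 .085
python3 - <<'E'
from h import *
f=lambda x,s:cv2.resize(x[:,:,::-1],None,fx=s,fy=s,interpolation=cv2.INTER_CUBIC)
a=capture('side');b=capture('wrist')
o=np.zeros((600,800,3),np.uint8)
A=f(a['image'][90:210,300:440],4);o[:480,:560]=A
B=f(b['image'][180:400,230:420],1.25);o[:275,562:799]=B[:,:237]
cv2.imwrite('pics/tin.png',o)
E
```

```text
time: 10.17
ee_pos: [0.4504, -0.2319, 0.0859]
orientation: [0.081, 1.568, -0.085]
contact_force: [0.4, 0.4, 1.2]
grip_width: 0.0404
time: 10.58
ee_pos: [0.4512, -0.2323, 0.0868]
orientation: [0.081, 1.566, -0.086]
contact_force: [-0.4, -0.6, 0.1]
grip_width: 0.0738
t 10.5833 p [ 0.4512 -0.2323  0.0868] w 0.0738 F [-0.4 -0.6  0.1]
shift mm [ 1.8  1.7 -1.4]
jaw yaw 83.9 toolx [ 0.0028 -0.0035 -1.    ]
level turn deg [-0.    0.18  0.18]
```

View pics/tin.png

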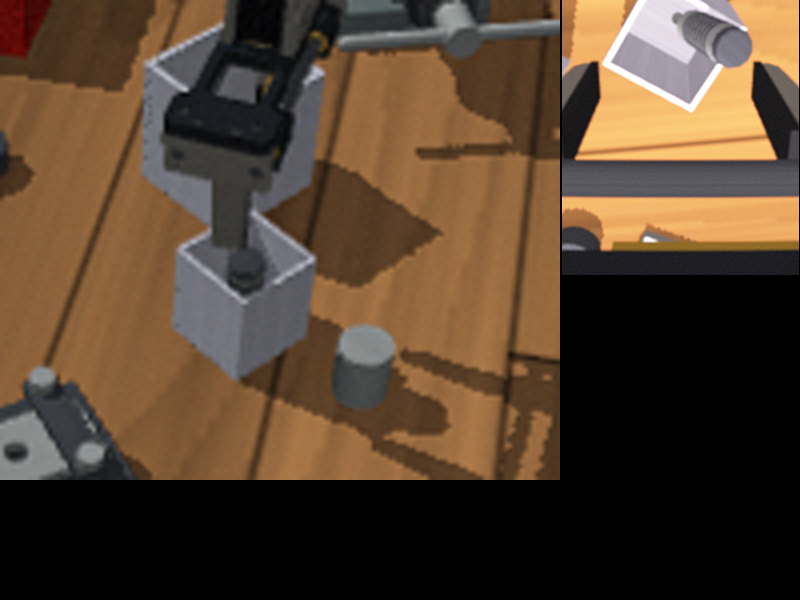

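The punch leans into the tin's near corner (side crop (245,270), wrist crop (725,45)), clear of the fingers. I retreat straight up.

```bash
python3 -m pendant '90 0 0 0 0 0.2 0.2;90 0 0 0 0 0 0;90 -5 0 0 0 0 0;90 -10 0 0 0 0 0;90 -15 0 0 0 0 0'
python3 -m pendant '90 -25 0 0 0 0 0;90 -30 0 0 0 0 0;90 -30 0 0 0 0 0;90 -20 0 15 0 0 0;90 0 0 30 0 0 0'
python3 -m pendant '90 0 0 30 0 0 0;90 0 0 20 0 0 0;90 0 0 0 0 0 0;90 0 0 0 0 0 0'
python3 -m pendant '90 0 0 0 0 0 0;90 0 0 0 0 0 0;90 0 0 0 0 0 0;90 0 0 0 0 0 0;90 0 0 0 0 0 0'
python3 - <<'E'
from h import *
f=lambda x,s:cv2.resize(x[:,:,::-1],None,fx=s,fy=s,interpolation=cv2.INTER_CUBIC)
a=capture('side')
o=np.zeros((600,800,3),np.uint8)
o[:360,:420]=f(a['image'][110:230,310:450],3);o[:360,430:790]=f(a['image'][180:240,250:310],6)
b=capture('wrist');o[365:600,:376]=f(b['image'],.5875)
cv2.imwrite('pics/end.png',o)
E
```

```text
time: 11.1
ee_pos: [0.4492, -0.2313, 0.1159]
orientation: [0.086, 1.575, -0.081]
contact_force: [-0.1, -0.4, -0.4]
grip_width: 0.09
time: 11.52
ee_pos: [0.4914, -0.236, 0.2317]
orientation: [0.086, 1.575, -0.083]
contact_force: [1.0, -0.7, 1.0]
grip_width: 0.0899
time: 11.85
ee_pos: [0.5484, -0.2426, 0.2389]
orientation: [0.083, 1.565, -0.085]
contact_force: [0.5, -0.6, -0.6]
grip_width: 0.0899
time: 12.27
ee_pos: [0.5443, -0.242, 0.2398]
orientation: [0.084, 1.567, -0.085]
contact_force: [-0.8, -1.0, -0.0]
grip_width: 0.0902
```

View pics/end.png

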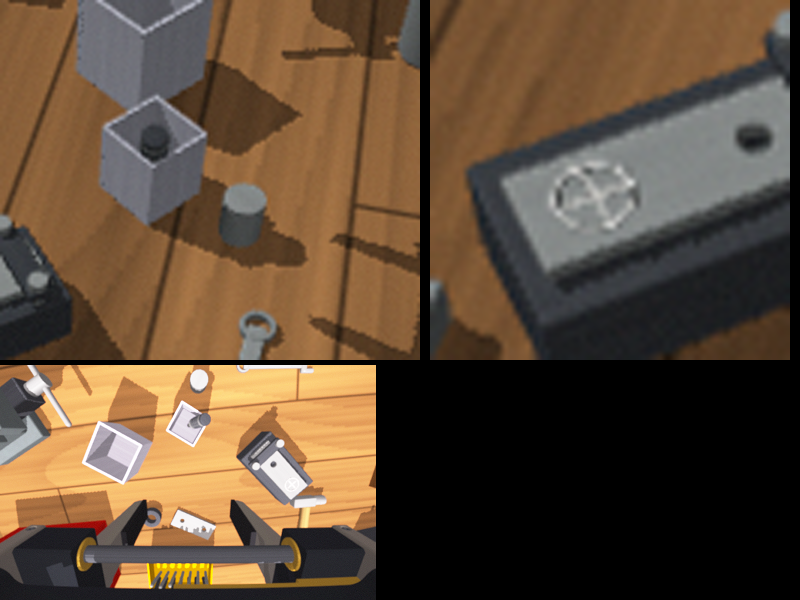

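The punch stands point down, leaning in the small tin (crop (154,142)). The arm is clear and the blank shows no stray marks. I hand in.

```bash
python3 -c "
from bench import hand_in
print(hand_in())"
```

```text
the job is handed in; nothing more can be done
None
```

I took the punch from the rack, pressed it on the chalk cross until its spring snapped, stood it point down in the small tin, and handed the job in. The robot clock read about 12.3 s.

- **Press:** The push rose to about 10 N at 5 mm. It then fell to 7 N at 12 mm and 5 N at 16 mm, which fits the spring snapping. I pressed about 16 mm, slightly more than the 15 mm suggested.
- **Position:** The point was set down about 1–2 mm from the cross centre by my estimates. The camera views differed by 2–3 mm on where the centre is. The tool also drifted about 2–3 mm in x while pressing, and I saw no sign that the point slid.
- **Mark:** The punch mark itself was too small to see in the pictures. No stray marks were visible on the blank.
- **Tin:** The last pictures show the punch inside the small tin, leaning in a corner on the rim. The gripper was open and well clear, with contact force close to zero.

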